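# Raise the sanding-box grate with its lift bar for a dropped dowel

## Task

A dowel has fallen through the steel grate of the sanding box. With the fingers, push the cork sanding block along the grate and right off it onto the box's solid wooden top (slide it, do not pick it up), then press the rubber grip at the long end of the lift bar steadily down onto its stop so that the bar raises the grate. Finish while still holding the grip down there, so that I can reach in for the dowel; raise the grate with the bar alone, never let it drop, and leave the other things on the bench where they are.

Things in the scene. Friction and masses are not known exactly. Their poses are not given: they have to be found in the camera images.
- sanding_box: Fixed plywood sanding box, 280 x 422 mm, 110 mm high. Origin at bench level below the middle of the grate's free lip; z up, y horizontal along the lift bar towards its grip, x across. In mm: grate x -120..120, y -220 (hinge)..0, top z 110; solid wooden top x -140..140, y -402..-225; front wall, notched, y 5..20, z 110; lift-bar stand in front, its two cheeks at y 31..92, |x| 14..20, z to 122.
- solid_top (a point): Centre of the surface of the solid wooden top (177 mm along y of sanding_box, 280 mm along x), beyond the hinge of the grate; 109 mm above the bench. Axes as sanding_box.
- grate (a joint): Hinged steel bar grate, 240 x 220 x 15 mm, about 3 kg (varies by a fifth): opening angle in rad. 0 = lying closed and flush; about 0.23 when the lift bar rests on its stop. It falls shut when the bar is let go.
- grate_lip (a point): Middle of the top edge of the grate's free lip, the edge beside the lift bar, on the far side from the hinge; 110 mm above the bench when closed, about 47 mm higher when raised.
- lift_bar: Loose flat steel bar, 360 x 25 x 8 mm, 0.5 kg, resting on the fulcrum rod between two cheeks, kept there by two lugs under it. Its toe roller lies under the grate's lip; its long end slopes up 0.26 rad away from the box, clear of the bench. Origin on the rod's axis; at the start its axes are those of sanding_box. It turns -0.57 rad about x from rest to the stop.
- bar_grip (a point): Middle of the top face of the black rubber grip (34 mm wide, 110 long, 18 thick) at the bar's long end: 225 mm along the bar from the rod and 20 mm off its axis square to the bar. About 170 mm above the bench at rest, 43 mm with the grip on its stop. Takes about 3 to 7 N all the way down, more on the stop. Axes as lift_bar.
- fulcrum (a point): Axis of the fulcrum rod, midway between the cheeks, 93 mm above the bench. Axes as sanding_box.
- stop_top (a point): Top of the fixed round rubber stop (26 mm across) under the grip, 23 mm above the bench. The grip's underside rests on it when the bar is fully down.
- sanding_block: Loose cork sanding block, 110 mm (x) by 66 mm (y), 42 mm high, upper edges bevelled (the top 14 mm are 50 mm wide), 0.18 kg, lying on the grate. Origin at the centre of its underside, z up. To be pushed, never lifted.
- mallet: Bystander: rubber mallet lying on the bench; head 100 mm long (its x), 60 mm thick, centred over the origin, wooden handle 235 mm towards -y.
- dowel_tin: Bystander: open tin, 72 mm across, with pine dowels standing in it, 80 mm high. Origin under its centre.
- glue_bottle: Bystander: white glue bottle, 54 mm across, 150 mm high. Origin under its centre.
- stool_leg: Bystander: pine stool leg lying on the bench, 40 x 260 x 40 mm, lying along its y. Origin under its square end; it reaches to y 260 mm.
- try_square: Bystander: try square lying on the bench; wooden stock 120 mm long along x through its origin, steel blade 180 mm towards -y; 16 mm high.
- wax_tin: Bystander: round flat tin, 84 mm across, 33 mm high. Origin under its centre.
Things that resemble listed ones, but are neither listed nor needed, are in the scene too. What is shaped like the sanding_block but pink or red is not meant.

How it is judged (in metres and radians):
On the way, in this order (a step that is already met when the one before it is completed fails the run):
1. the sanding block lies wholly on the solid wooden top, clear of the grate, with the grate still closed (contact force between sanding_block and grate below 0.05 N and y of sanding_block in the frame of sanding_box below -0.245 m and z of sanding_block in the frame of sanding_box above 0.1 m and angle between sanding_block's own z axis and vertical below 0.15 rad and linear speed of sanding_block below 0.01 m/s and value of joint grate below 0.03 rad), for 0.2 s.
2. the lift bar, pressed by the fingers, raises the grate (value of joint grate above 0.2 rad and contact force between the fingers and lift_bar above 1 N), for 0.2 s.
At the end, for the whole second after the job is handed in: Fingers press the bar (1 N or more); its toe alone carries the grate, still, at 0.20 rad or more (stop: 0.23); the bar is on its rod (12 mm), the arm off the grate, and the sanding block flat and still on the solid top, off the grate, its centre 20 mm or more past that top's near edge (all of step 2 and velocity of joint grate between -0.05 and 0.05 rad/s and contact force between lift_bar and grate above 2 N and contact force between the arm and grate below 0.5 N and distance between lift_bar and fulcrum below 0.012 m and contact force between sanding_block and grate below 0.05 N and y of sanding_block in the frame of sanding_box below -0.245 m and z of sanding_block in the frame of sanding_box above 0.1 m and angle between sanding_block's own z axis and vertical below 0.15 rad and linear speed of sanding_block below 0.01 m/s); the arm keeps its last pose, push and grip.
It fails at once if the sanding block is lifted (20 mm) or knocked off the box (z of sanding_block in the frame of sanding_box above 0.13 m or z of sanding_block in the frame of sanding_box below 0.09 m).
It fails at once if the lift bar is lifted or dragged off its rod (20 mm) (distance between lift_bar and fulcrum above 0.02 m).
It fails at once if the grate is raised with the sanding block still on it, or by the robot touching the grate instead of by the bar (value of joint grate above 0.06 rad and (contact force between sanding_block and grate above 0.2 N or contact force between the arm and grate above 1 N)).
It fails at once if the grate drops or is flung (faster than 2 rad/s) (velocity of joint grate above 2 rad/s or velocity of joint grate below -2 rad/s).
It fails at once if a bystander is disturbed (moved 30 mm) (distance of any of mallet, dowel_tin, glue_bottle, stool_leg, try_square, wax_tin from where it was at the start of the episode above 0.03 m).
It also fails if it takes over 48 s, if anything falls off the work surface, if the arm or the gripper's body presses on something with over 40 N, if the wrist force passes 120 N, or if a joint passes its speed limit or range.

## Robot

A 6-joint arm with a two-finger parallel gripper is mounted at the origin on the work surface. World frame = base frame: x ahead of the robot, y to its left, z up, the work surface at z = 0. Lengths are in mm, angles in degrees, forces in N, time in s.
With the tool pointing down it reaches from about 400 to 825 mm from the base axis. Payload 7 kg.
Tool frame: the origin (TCP) lies at the centre of the arm's flange, where the gripper is bolted on; the fingertips stand 178 mm ahead of it and the grasp point (between the pads) lies tcp_to_grasp ahead of it (tcp_to_grasp is the distance from the TCP to the grasp point, in mm); z points along the fingers, y is the line along which they close (so a half turn about z gives the same grasp; the last joint's range is limited). The gripper opens to 88 mm and grips with 3 to 60 N. Pads are 19 mm wide; open, the fingers measure 130 mm over their backs; the gripper's body (78 mm by 193 mm) begins 47 mm behind the grasp point.
Start: joints at [91.163, 20.546, 0.682, 0, -70.136, -16.507], TCP at [178.622, 650.915, 404.661] pointing down, gripper open.
Joint ranges: [-176.03, 176.03], [-82.01, 121.73], [-58.28, 71.71], [-173.87, 95.51], [-174.79, -0.11], [-173.66, 173.66]. Speed limits (degrees/s): [136.94, 136.94, 172.46, 180, 180, 180].

## Interface

Orientations are given as a 3x3 rotation matrix whose columns are the frame's x, y, z axes.
In Python, from plant import state, camera, camera_info, sign_off, tcp_to_grasp gives the robot as it stands.
- The arm moves only by the tool servo_tool, never from a script. Its argument "plan" is a list that holds one entry, the list of rows, each a list of 4 numbers: the shift along the world's x, y, z in cm, then the turn about the world's z in degrees. In form: [[[tx, ty, tz, spin], ...]]. A call has exactly 8 rows; each row is the pose to reach, as a shift and turn from the pose commanded when the call began; what a row does not reach only later rows make up. A row lasts 1/12 s, in which the tool goes at most 41.7 mm and 7.16 degrees, less where a joint would pass 70% of its speed; a pose out of reach is approached as far as the arm can. A call with a gripper value outside its range is refused whole. "grip" is the closure, from -1 (fully open) to 1 (shut), set as the call begins (left out, the last holds). The fingers move at their own pace and stop on an object; "squeeze" is the grip in N (left out, the last holds). Time passes only in rows, so rows that repeat a pose let the fingers close, or fill a call up. It gives the time, the measured TCP pose, the force, the opening and the grip force at its end, in the units of the state.
- state(): the state, without advancing time (a new reading comes with each control period).
- camera(name): name is "side" or "top"; returns the picture (400x640x3 uint8, red, green, blue); there is no depth.
- camera_info(name): a dict with "mtx" (3x3 intrinsics, pixels), "rvec" (rotation vector, rad) and "tvec" (3), from world to camera coordinates, as OpenCV has them. Camera axes: x right, y down, z forward; pixel columns grow to the right and rows downward; lengths in mm; the calibration is good to about 2 mm. A picture is of the moment at which its call begins. camera_info takes no time and is no camera call.
- sign_off(): hands the job in; it is judged then, once.
The state is a dict: "time_s": time; "joint_pos": joint angles; "joint_velocities": joint speeds; "joint_torque": joint torques, N m; "tcp_pos": TCP position; "ee_rot": TCP orientation; "ft_force": force on the tool from outside, world axes, zero at the start; "moment": the same for the moment, N m; "finger_gap": finger opening in mm; "grip_force": force on a finger pad.
Only numpy, scipy, OpenCV 4.12 (cv2) and the standard library are available. Lean on these libraries where they do the work, as an engineer would, in place of code of your own. Each camera call takes 0.05 s, during which the arm holds its last target. There are 200 camera calls.

## Working session

There is one attempt and no reset: what is moved stays moved. The work goes in short steps, Python scripts to look and compute and a tool call to move; the robot and the scene stay as the last step left them, time stands still between calls to the robot, and variables do not carry over. Pictures are saved under pics/ and viewed, at most 10 in all, crops included, and the job is handed in when it is done.

Besides the shell and the picture viewer there is one more tool, called after "Call:" in YAML: its name, and indented under it one key for each argument. servo_tool: Moves the arm, as the interface text tells. Its arguments: {"type":"object","properties":{"plan":{"type":"array"},"grip":{"type":"number"},"squeeze":{"type":"number"}},"required":["plan"]}

```bash
mkdir -p pics; python3 - <<'E'
from plant import *
import cv2
for n in("side","top"):
    cv2.imwrite(f"pics/{n}0.png",camera(n)[:,:,::-1]); print(n,camera_info(n))
print(tcp_to_grasp); print(state())
E
```

```text
side {'mtx': array([[387.1663141 ,   0.        , 320.44182495],
       [  0.        , 387.1663141 , 192.92861756],
       [  0.        ,   0.        ,   1.        ]]), 'rvec': array([ 2.42969105, -0.22443073,  0.09131763]), 'tvec': array([-554.8863108 ,   93.06331204, 1283.49199405])}
top {'mtx': array([[385.36076764,   0.        , 318.59690955],
       [  0.        , 385.36076764, 196.6403147 ],
       [  0.        ,   0.        ,   1.        ]]), 'rvec': array([ 2.20515143, -2.15803426,  0.10858502]), 'tvec': array([-118.52579898,  558.92540887, 1156.85749568])}
159.3
{'time_s': 0.1, 'joint_pos': array([ 9.11634533e+01,  2.05864531e+01,  6.36968236e-01, -1.80056518e-02,
       -7.01385808e+01, -1.65084192e+01]), 'joint_velocities': array([ 0.02263247, -0.17122271, -0.00193851,  0.02019093,  0.01076358,
        0.00577794]), 'joint_torque': array([-1.44786747e-03, -5.84162128e+01,  2.93752402e+01,  7.01555774e+00,
        1.01444384e-02, -4.80595770e-05]), 'tcp_pos': array([178.56447061, 650.74788723, 403.80964294]), 'ee_rot': array([[ 9.64321734e-01, -2.64732929e-01, -2.64295297e-04],
       [-2.64733016e-01, -9.64320512e-01, -1.54270361e-03],
       [ 1.53539069e-04,  1.55763031e-03, -9.99998775e-01]]), 'ft_force': array([ 0.17564663,  0.01991459, -0.11567529]), 'moment': array([-0.00605856,  0.01006969, -0.03056282]), 'grip_force': 0.0, 'finger_gap': 87.84060012042738}
```

View pics/side0.png

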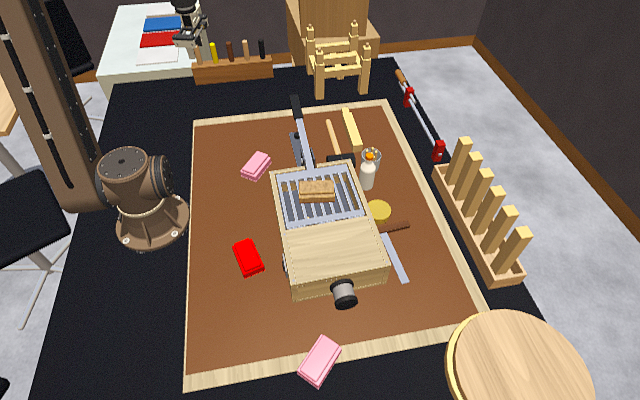

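View pics/top0.png

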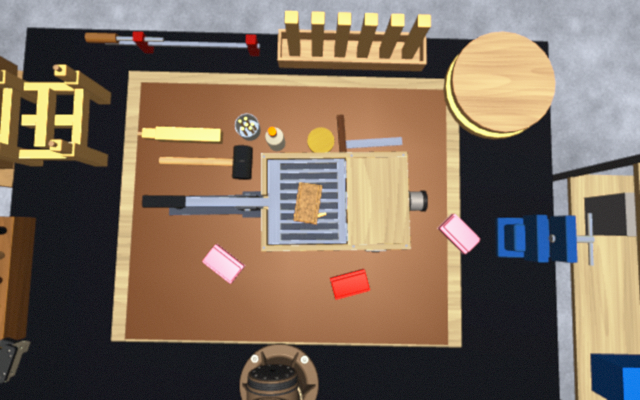

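The side view shows the box with the tan block on the grate at (317,190) and the bar pointing away to its grip at (296,105). The top view shows the grate spanning u 268–347, the solid top u 347–409, the block at (308,203) and the black grip at (163,202).

```bash
cat > h.py <<'E'
import cv2,numpy as np
from plant import *
def ray(n,px):
    c=camera_info(n);R=cv2.Rodrigues(c["rvec"])[0];t=c["tvec"]
    p=cv2.undistortPoints(np.float64(px).reshape(-1,1,2),c["mtx"],None).reshape(-1,2)
    return -R.T@t,np.c_[p,np.ones(len(p))]@R
def onz(n,px,z):
    o,d=ray(n,px);s=(z-o[2])/d[:,2];return o+s[:,None]*d
def proj(n,P):
    c=camera_info(n);return cv2.projectPoints(np.float64(P).reshape(-1,1,3),c["rvec"],c["tvec"],c["mtx"],None)[0].reshape(-1,2)
E
python3 - <<'E'
from h import *
im=cv2.imread("pics/top0.png");hsv=cv2.cvtColor(im,cv2.COLOR_BGR2HSV)
for p in[(308,203),(380,200),(163,202),(265,200),(200,170),(222,203),(265,240)]:print(p,hsv[p[1],p[0]])
c=im[120:290,130:450];cv2.imwrite("pics/c1.png",cv2.resize(c,(800,425),interpolation=cv2.INTER_CUBIC))
# rough guess corners
print(onz("top",[(262,153),(409,153),(409,250),(262,250)],110).round())
E
```

```text
(308, 203) [ 16 128 195]
(380, 200) [ 21  85 224]
(163, 202) [99 43 42]
(265, 200) [111  41 211]
(200, 170) [ 12 144 158]
(222, 203) [111  40 219]
(265, 240) [ 20  92 216]
[[ 676.   60.  110.]
 [ 686. -364.  110.]
 [ 408. -364.  110.]
 [ 400.   50.  110.]]
```

View pics/c1.png

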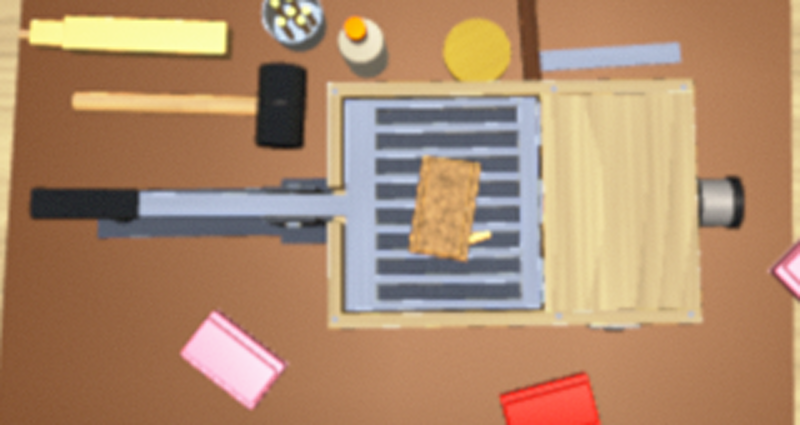

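The crop shows the box top's corners at (329,82), (692,80), (701,321), (329,327), the grate's at (345,98), (539,97), (543,310), (343,311), the block turned about 10°, and the grip from (31,203) to (138,203).

```bash
python3 - <<'E'
from h import *
from scipy.optimize import least_squares
im=cv2.imread("pics/top0.png");hsv=cv2.cvtColor(im,cv2.COLOR_BGR2HSV)
cr=np.array([(329,82),(692,80),(701,321),(329,327),(345,98),(539,97),(543,310),(343,311)])/2.5+[130-.3,120-.3]
W=onz("top",cr,110)[:,:2]
B=np.array([(140,20),(140,-402),(-140,-402),(-140,20),(120,0),(120,-220),(-120,-220),(-120,0)],float)
def T(p,b):c,s=np.cos(p[2]),np.sin(p[2]);return b@np.array([[c,s],[-s,c]])+p[:2]
r=least_squares(lambda p:(T(p,B)-W).ravel(),[540,40,0],loss='soft_l1',f_scale=4)
print("box",r.x[:2],np.degrees(r.x[2]));print((T(r.x,B)-W).round(1).tolist())
for n,m in(("block",cv2.inRange(hsv,(8,100,120),(19,255,255))[170:240,285:335]),("grip",cv2.inRange(hsv,(0,0,0),(179,255,90))[185:215,135:190])):
    k,l,s,_=cv2.connectedComponentsWithStats(m);i=1+s[1:,4].argmax();ys,xs=np.where(l==i)
    off=(285,170) if n=="block" else (135,185)
    p=np.c_[xs,ys]+off
    z=152 if n=="block" else 170
    w=onz("top",p,z)[:,:2].astype(np.float32);rc=cv2.minAreaRect(w);print(n,s[i],w.mean(0),rc)
p=r.x
print("grip pred",T(p,np.array([[0,61.5+212]])),"block c",)
E
```

```text
box [538.07547397  38.14190407] 1.8520046376927923
[[-0.1, 1.1], [1.4, -2.8], [-2.7, -1.4], [-1.0, 1.5], [-1.2, -0.6], [-0.5, 2.1], [2.8, 2.5], [1.4, -2.7]]
block [  9  13  28  41 907] [532.85034 -75.14391] ((532.74755859375, -74.98749542236328), (65.89798736572266, 107.68865966796875), 84.9082260131836)
grip [  7  10  44  15 556] [526.6124 310.3424] ((526.7525024414062, 309.5775451660156), (117.00353240966797, 36.62869644165039), 87.86715698242188)
grip pred [[529.23651457 311.49903823]] block c
```

Call:
servo_tool:
  plan:
    - [[1,-2,0,-5],[3,-5.5,0,-11],[5,-9,0,-18],[7,-12.5,0,-25],[9,-16,0,-32],[11,-20,0,-39],[13,-24,0,-46],[15,-28,0,-53]]
  grip: -0.25

```text
time_s: 0.77
tcp_pos: [324.9, 377.0, 404.4]
ee_rot: [[0.364, -0.932, -0.0], [-0.932, -0.364, -0.0], [0.0, 0.0, -1.0]]
ft_force: [1.0, -0.3, -0.8]
finger_gap: 54.7
grip_force: 0.0
```

Call:
servo_tool:
  plan:
    - [[1.8,-3.5,0,-4],[3.6,-7,0,-8],[5.4,-10.5,0,-12],[7.4,-14,0,-16],[9.4,-17.5,0,-19.7],[11.4,-21,0,-19.7],[13.4,-24.5,0,-19.7],[15.4,-28,0,-19.7]]

```text
time_s: 1.43
tcp_pos: [478.8, 97.1, 404.8]
ee_rot: [[0.034, -0.999, 0.0], [-0.999, -0.034, 0.0], [-0.0, -0.0, -1.0]]
ft_force: [1.1, 1.1, 0.5]
finger_gap: 54.8
grip_force: 0.0
```

Call:
servo_tool:
  plan:
    - [[1.7,-3.3,-1,0],[3.4,-6.6,-3,0],[5,-10,-5,0],[5,-10,-7,0],[5,-10,-8,0],[5,-10,-9,0],[5,-10,-9,0],[5,-10,-9,0]]

```text
time_s: 2.1
tcp_pos: [528.4, 0.1, 315.0]
ee_rot: [[0.036, -0.999, -0.0], [-0.999, -0.036, -0.0], [0.0, 0.0, -1.0]]
ft_force: [0.2, -0.1, 0.1]
finger_gap: 54.6
grip_force: 0.0
```

Call:
servo_tool:
  plan:
    - [[0,0,-0.6,0],[0,0,-1.2,0],[0,0,-1.6,0],[0,0,-1.8,0],[0,-0.5,-1.8,0],[0,-1,-1.8,0],[0.1,-1.5,-1.8,0],[0.1,-2,-1.8,0]]

```text
time_s: 2.77
tcp_pos: [529.8, -21.5, 296.9]
ee_rot: [[0.034, -0.999, 0.0], [-0.999, -0.034, 0.0], [0.0, -0.0, -1.0]]
ft_force: [0.1, -0.5, 0.8]
finger_gap: 54.5
grip_force: 0.0
```

Call:
servo_tool:
  plan:
    - [[0,-0.5,0,0],[0,-1,0,0],[0,-1.7,0,0],[0.1,-2.5,0,0],[0.1,-3.3,0,0],[0.1,-4.1,0,0],[0.2,-4.9,0,0],[0.2,-5.7,0,0]]

```text
time_s: 3.43
tcp_pos: [531.7, -78.7, 296.7]
ee_rot: [[0.034, -0.999, 0.0], [-0.999, -0.034, 0.0], [-0.0, -0.0, -1.0]]
ft_force: [-0.5, 0.3, 1.5]
finger_gap: 54.8
grip_force: 0.8
```

```bash
python3 - <<'E'
from h import *
for n in("side","top"):
    im=camera(n)[:,:,::-1];cv2.imwrite(f"pics/{n}1.png",im)
a=cv2.imread("pics/side1.png")[140:290,230:430];b=cv2.imread("pics/top1.png")[130:280,240:440]
cv2.imwrite("pics/m1.png",cv2.resize(np.hstack([a,b]),(800,300),interpolation=cv2.INTER_CUBIC))
s=state();print(s["tcp_pos"],s["ft_force"],s["joint_pos"])
E
```

```text
[531.46093842 -79.12165954 296.56805887] [-0.0439081  -0.16358721  0.34461227] [ 1.24503181e+01  1.33073191e+01 -2.50630636e+01  1.47010280e-02
 -5.16490139e+01 -1.05733152e+01]
```

View pics/m1.png

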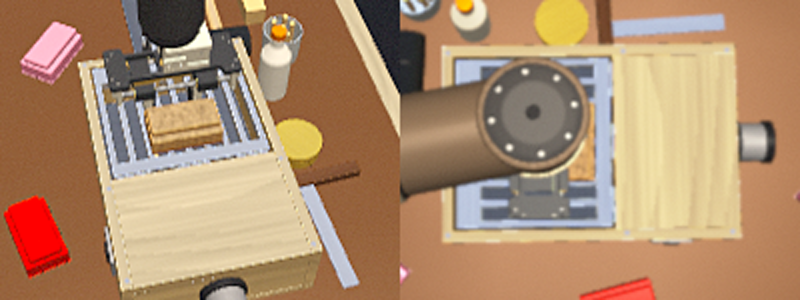

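The block is being pushed squarely: in the side half of the picture it lies ahead of the fingers at (183,125), still on the grate, with its edge near u 597 in the top half.

Call:
servo_tool:
  plan:
    - [[0,-0.7,0,0],[0,-1.5,0,0],[0.1,-2.3,0,0],[0.1,-3.1,0,0],[0.1,-3.9,0,0],[0.1,-4.7,0,0],[0.2,-5.5,0,0],[0.2,-6.3,0,0]]

```text
time_s: 4.2
tcp_pos: [533.7, -141.7, 296.8]
ee_rot: [[0.034, -0.999, 0.0], [-0.999, -0.034, 0.0], [-0.0, -0.0, -1.0]]
ft_force: [-0.6, 2.0, 1.1]
finger_gap: 54.7
grip_force: 0.9
```

Call:
servo_tool:
  plan:
    - [[0,-0.8,0,0],[0,-1.6,0,0],[0.1,-2.4,0,0],[0.1,-3.2,0,0],[0.1,-4,0,0],[0.2,-4.8,0,0],[0.2,-5.6,0,0],[0.2,-6.3,0,0]]

```text
time_s: 4.87
tcp_pos: [535.5, -204.8, 296.6]
ee_rot: [[0.034, -0.999, -0.0], [-0.999, -0.034, -0.0], [0.0, 0.0, -1.0]]
ft_force: [0.4, 1.8, -0.2]
finger_gap: 54.4
grip_force: 0.5
```

Call:
servo_tool:
  plan:
    - [[0,-0.5,0,0],[0,-0.5,0,0],[0,0,0,0],[0,0.5,0,0],[0,1,0,0],[0,1,1,0],[0,1,3,0],[0,1,5,0]]

```text
time_s: 5.53
tcp_pos: [535.4, -193.3, 347.5]
ee_rot: [[0.035, -0.999, -0.001], [-0.999, -0.035, -0.0], [0.0, 0.001, -1.0]]
ft_force: [1.4, -0.7, 1.2]
finger_gap: 54.9
grip_force: 0.0
```

```bash
python3 - <<'E'
from h import *
im=camera("side")[:,:,::-1];cv2.imwrite("pics/side2.png",im)
cv2.imwrite("pics/m2.png",cv2.resize(im[140:310,230:430],(800,600),interpolation=cv2.INTER_CUBIC)[:600])
s=state();print(s["time_s"],s["tcp_pos"],s["ft_force"])
th=np.radians(1.85);f=lambda x,y,z:(538.1+np.cos(th)*x-np.sin(th)*y,38.1+np.sin(th)*x+np.cos(th)*y,z)
print(proj("side",[f(0,-290,110),f(0,-290+33,110),f(0,-225,109)]).round(1))
E
```

```text
5.5833 [ 536.72406844 -193.63882648  352.41875952] [ 1.86745199 -0.6425622   5.16390257]
[[331.1 240.3]
 [328.4 231. ]
 [325.9 222.5]]
```

View pics/m2.png

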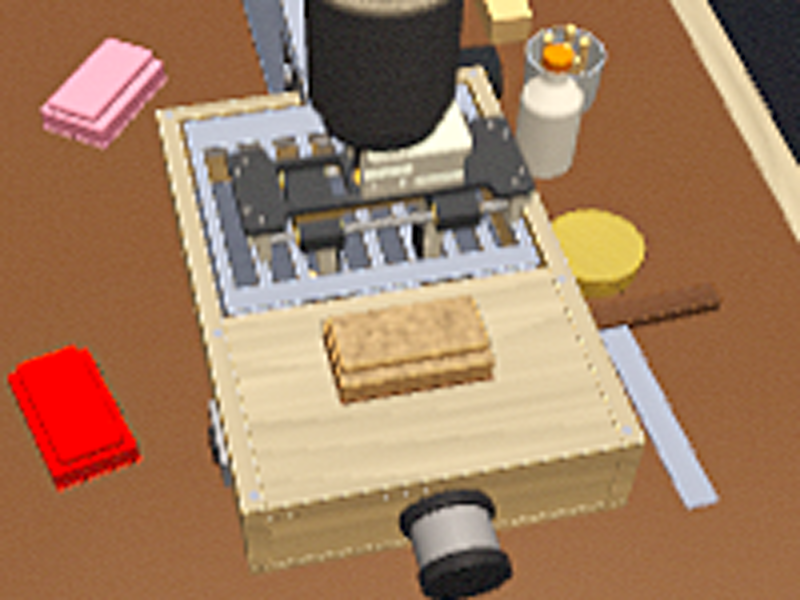

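The block now lies flat on the solid top, well clear of the grate (its lower edge is at crop (345,402)–(492,380)). Next I move over to the grip.

Call:
servo_tool:
  plan:
    - [[0,1,1.5,0],[0,3.5,3,0],[-0.1,7,5,0],[-0.1,10.5,6,0],[-0.2,14,6,0],[-0.2,17.5,6,0],[-0.3,21,6,0],[-0.3,24.5,6,0]]
  grip: 1
  squeeze: 20

```text
time_s: 6.25
tcp_pos: [531.8, 53.0, 407.9]
ee_rot: [[0.035, -0.999, 0.002], [-0.999, -0.035, 0.001], [-0.001, -0.002, -1.0]]
ft_force: [1.0, -0.3, 0.2]
finger_gap: 7.1
grip_force: 0.0
```

Call:
servo_tool:
  plan:
    - [[0,3.5,0,0],[-0.1,7,0,0],[-0.2,10.5,0,0],[-0.3,14,0,0],[-0.4,17.5,0,0],[-0.5,21,0,0],[-0.5,24,0,0],[-0.5,25.9,0,0]]

```text
time_s: 6.92
tcp_pos: [526.9, 313.2, 407.4]
ee_rot: [[0.036, -0.999, 0.001], [-0.999, -0.036, 0.001], [-0.001, -0.001, -1.0]]
ft_force: [0.6, 0.3, -0.4]
finger_gap: 0.2
grip_force: 0.0
```

Call:
servo_tool:
  plan:
    - [[0,0,-0.5,0],[0,0,-1.5,0],[0,0,-2.5,0],[0,0,-3.5,0],[0,0,-4,0],[0,0,-4,0],[0,0,-4,0],[0,0,-4,0]]

```text
time_s: 7.58
tcp_pos: [527.8, 309.8, 367.1]
ee_rot: [[0.034, -0.999, 0.001], [-0.999, -0.034, 0.0], [-0.0, -0.001, -1.0]]
ft_force: [-0.2, 0.2, 0.5]
finger_gap: 0.8
grip_force: 0.0
```

```bash
python3 - <<'E'
from h import *
for n in("side","top"): cv2.imwrite(f"pics/{n}3.png",camera(n)[:,:,::-1])
a=cv2.imread("pics/side3.png")[70:220,220:420];b=cv2.imread("pics/top3.png")[130:280,120:320]
cv2.imwrite("pics/m3.png",cv2.resize(np.hstack([a,b]),(800,300),interpolation=cv2.INTER_CUBIC))
s=state();print(s["time_s"],s["tcp_pos"],s["ft_force"],s["finger_gap"])
E
```

```text
7.6833 [527.75122803 310.01611511 367.31026414] [ 0.19053641 -0.38903933 -0.08656287] 0.18627503041109064
```

View pics/m3.png

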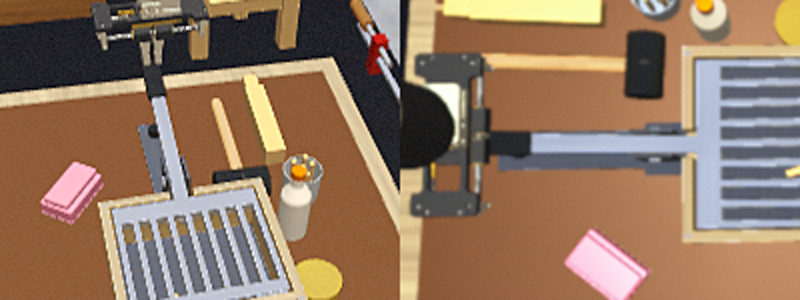

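The closed fingers stand above the black grip, centred across it, in both halves: side (152,65), top (480,140). I press down along the grip's arc.

Call:
servo_tool:
  plan:
    - [[0,0,-0.6,0],[0,0.1,-1.2,0],[0,0.1,-1.6,0],[0,0.2,-2,0],[0,0.2,-2.4,0],[0,0.3,-2.9,0],[0,0.4,-3.4,0],[0,0.4,-4,0]]

```text
time_s: 8.35
tcp_pos: [527.7, 314.8, 326.8]
ee_rot: [[0.035, -0.999, 0.001], [-0.999, -0.035, 0.001], [-0.001, -0.001, -1.0]]
ft_force: [-0.3, 2.3, 4.4]
finger_gap: 1.0
grip_force: 2.1
```

Call:
servo_tool:
  plan:
    - [[0,0.1,-0.6,0],[0,0.2,-1.2,0],[0,0.3,-1.8,0],[0,0.4,-2.4,0],[0,0.5,-3,0],[0,0.5,-3.6,0],[0,0.5,-4.2,0],[0,0.5,-4.8,0]]

```text
time_s: 9.02
tcp_pos: [527.7, 319.5, 278.3]
ee_rot: [[0.034, -0.999, 0.001], [-0.999, -0.034, 0.001], [-0.001, -0.001, -1.0]]
ft_force: [0.2, 3.4, 5.5]
finger_gap: 0.4
grip_force: 2.7
```

```bash
python3 - <<'E'
from h import *
for n in("side","top"): cv2.imwrite(f"pics/{n}4.png",camera(n)[:,:,::-1])
a=cv2.imread("pics/side4.png")[70:220,220:420];b=cv2.imread("pics/top4.png")[130:280,120:320]
cv2.imwrite("pics/m4.png",cv2.resize(np.hstack([a,b]),(800,300),interpolation=cv2.INTER_CUBIC))
s=state();print(s["time_s"],s["tcp_pos"],s["ft_force"],s["finger_gap"])
E
```

```text
9.1167 [527.34414497 319.06346144 277.38057404] [-0.04495528  2.34960244  3.57553512] 0.4603159281584216
```

View pics/m4.png

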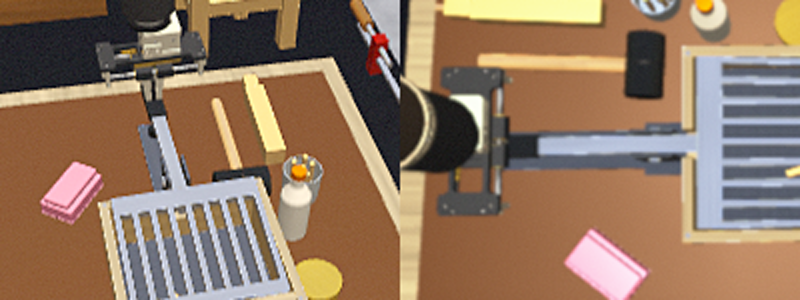

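The fingers hold the grip about halfway down, the bar is nearly level and the grate lip has started to rise, with no slip. Continuing.

Call:
servo_tool:
  plan:
    - [[0,0.1,-0.6,0],[0,0.1,-1.2,0],[0,0.1,-1.8,0],[0,0.1,-2.4,0],[0,0.1,-3,0],[0,0.1,-3.6,0],[0,0.1,-4.2,0],[0,0,-4.7,0]]

```text
time_s: 9.78
tcp_pos: [527.3, 318.0, 231.1]
ee_rot: [[0.034, -0.999, -0.001], [-0.999, -0.034, -0.002], [0.002, 0.002, -1.0]]
ft_force: [-0.3, -0.4, 5.9]
finger_gap: 0.3
grip_force: 2.4
```

Call:
servo_tool:
  plan:
    - [[0,0,-0.3,0],[0,0,-0.6,0],[0,0,-0.8,0],[0,-0.1,-1,0],[0,-0.1,-1.1,0],[0,-0.1,-1.2,0],[0,-0.1,-1.2,0],[0,-0.1,-1.2,0]]

```text
time_s: 10.45
tcp_pos: [527.3, 317.5, 226.1]
ee_rot: [[0.036, -0.999, 0.002], [-0.999, -0.036, -0.0], [0.001, -0.002, -1.0]]
ft_force: [-19.3, -7.5, 55.8]
finger_gap: 0.8
grip_force: 25.5
```

On the stop, with more force than needed; ease off a little.

Call:
servo_tool:
  plan:
    - [[0,0,0.1,0],[0,0,0.2,0],[0,0,0.3,0],[0,0,0.4,0],[0,0,0.4,0],[0,0,0.4,0],[0,0,0.4,0],[0,0,0.4,0]]

```text
time_s: 11.12
tcp_pos: [527.4, 317.5, 226.7]
ee_rot: [[0.035, -0.999, 0.001], [-0.999, -0.035, -0.001], [0.001, -0.001, -1.0]]
ft_force: [-8.7, -3.4, 29.7]
finger_gap: 0.7
grip_force: 13.2
```

```bash
python3 - <<'E'
from h import *
for n in("side","top"): cv2.imwrite(f"pics/{n}5.png",camera(n)[:,:,::-1])
a=cv2.imread("pics/side5.png")[90:290,220:420];b=cv2.imread("pics/top5.png")[110:310,120:440]
cv2.imwrite("pics/m5.png",cv2.resize(np.hstack([a,b]),(800,308),interpolation=cv2.INTER_CUBIC))
s=state();print(s["time_s"],s["tcp_pos"],s["ft_force"],s["finger_gap"],s["joint_velocities"].round(2))
E
```

```text
11.2167 [527.40165683 317.55877208 226.71092811] [-8.93033218 -3.7829986  29.20217177] 0.3332490631890439 [-0.05  0.   -0.09 -0.02 -0.03 -0.07]
```

View pics/m5.png

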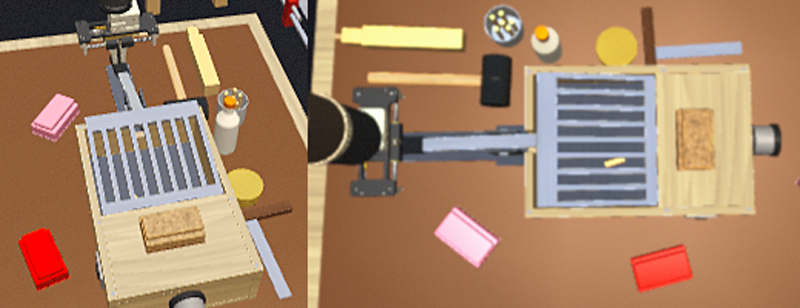

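The final picture shows the bar pressed down at top-crop (400,142), the grate lip raised with its upper edge near side-crop (135,109), and the block at rest on the solid top at top-crop (695,138). I'll do a quick check of the lip height, then hand in.

```bash
python3 - <<'E'
from h import *
th=np.radians(1.85);f=lambda x,y,z:(538.1+np.cos(th)*x-np.sin(th)*y,38.1+np.sin(th)*x+np.cos(th)*y,z)
for g in(0,.12,.2,.23):print(g,proj("side",[f(s*120,-220+220*np.cos(g),110+220*np.sin(g)) for s in(-1,1)]).round(1).tolist())
im=cv2.imread("pics/side5.png");cv2.imwrite("pics/m6.png",cv2.resize(im[140:190,260:370],(792,360),interpolation=cv2.INTER_CUBIC))
E
```

```text
0 [[275.0, 174.3], [345.5, 163.4]]
0.12 [[274.3, 169.1], [346.1, 158.1]]
0.2 [[274.0, 166.0], [346.6, 154.9]]
0.23 [[273.9, 164.8], [346.8, 153.8]]
```

View pics/m6.png

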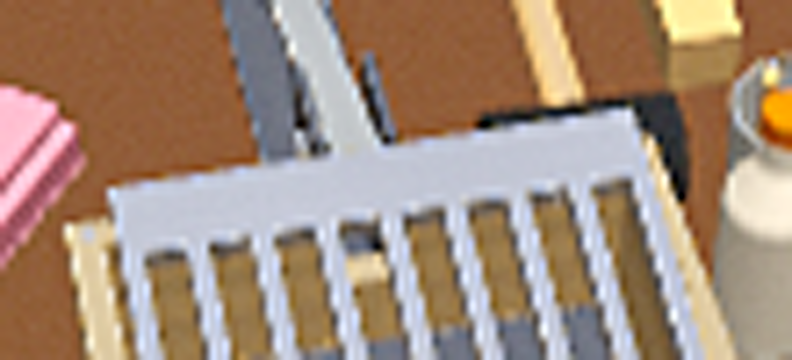

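The lip corners measure (275.3,166.1) and (347.8,155.0), which fits the raised position, and the grip is stiff against its stop at 29 N.

```bash
python3 -c "
from plant import *
print(sign_off())"
```

```text
the job is handed in; nothing more can be done
None
```

I slid the cork block fully onto the solid wooden top and handed the job in with the grip held on its stop at about 29 N. The grate looks to be at about 0.20–0.23 rad in the picture, and the bystanders look undisturbed; no pass/fail result came back.

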